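# Close and pin the vial clamp, and hold it shut

### The job

Swing the hinged jaw of the vial clamp fully shut on its row of vials, then take the steel locking pin from its stand and push it down through the aligned holes at the end of the jaws until its collar sits on the lug, and let go of it. Finally press the hinged jaw firmly shut by its rubber pad (easiest by squeezing the two pads together from above) and finish while still holding it pressed: do not let go at the end. Keep the vials standing in their wells and leave the amber bottle, the vial pack and the cup where they are.

Things in the scene. Friction and masses are not known exactly. Their poses are not given: they have to be found in the camera images.
- clamp: Aluminium vial clamp, fixed. Origin: centre of the base's underside; z up. Base 210 (x) x 75 x 10 mm. Vials in a row along x at y = 0. Fixed jaw: bar at y -22 to -12, x -100 to 70, top z 52 mm. Vertical hinge axis at x -85, y 0; pin holes at x 85. Its hinged +y side faces the robot, +x points to the robot's left, within 20 degrees
- jaw (a joint): Hinged jaw's angle, rad: 0 shut at its stop, grows opening to the clamp's +y side, limit 1.3, starts 0.5 to 1.05. Stiff: stays where left, 1 to 2 N at the pad moves it. Aluminium bar; in the jaw's frame (origin on the hinge axis, x along the jaw, the clamp's axes when shut) x 8 to 155, y 12 to 22, z 12 to 52 mm; lug with the upper hole x 155 to 185, y -15 to 22, z 35 to 49
- hinge (a point): Point on the hinge axis, 49 mm above the table (fixed)
- jaw_pad (a point): Black rubber pad, 44 long, 28 tall, 4 mm thick, on the outer (+y) face of the hinged jaw; moves with it. Point: pad centre, 36 mm above the table, 105 mm along the jaw from the hinge axis and 24 mm to its +y side; x along the jaw, y outward. Outer surface 2 mm beyond the point. In the rules: jaw_c0
- fixed_pad (a point): The matching rubber pad on the outer (-y) face of the fixed jaw, facing away from the jaw pad; same size, same height, its outer surface 2 mm from this point (pad centre) towards the clamp's -y. With the jaw shut the two pads measure 52 mm across their outer surfaces
- upper_hole (a point): Centre of the mouth (top) of the vertical hole in the hinged jaw's lug, 13 mm diameter, through, lug 14 mm thick; its top 49 mm above the table. 170 mm from the hinge axis. Moves with the jaw
- lower_hole (a point): Centre of the mouth (top) of the vertical hole in the fixed lug, 13 mm diameter, 24 mm deep, 34 mm above the table. Fixed to the clamp; axes as the clamp. Lies right below the upper hole when the jaw is shut; z up
- pin: Steel locking pin, upright in its stand. Origin: its tip (lower end), z up. Shank 10 mm diameter, 34 mm long, last 5 mm tapered; collar 22 mm diameter, underside 34 mm above the tip, 4 mm thick; round head 16 mm diameter, 38 to 74 mm above the tip. In the stand its tip is 11 mm above the table; home in the clamp, collar on the upper lug, 15 mm
- stand: White plastic block 60 x 60 x 45 mm, fixed, with the pin standing in its 14 mm hole; origin: centre of its underside. On the robot's left or right
- vial0: Glass vial with a blue cap, 20 mm diameter, 49 mm tall, loose, standing in the clamp's well at clamp x = -45 mm. Origin: centre of its underside, 5 mm above the table
- vial1: Glass vial with a blue cap, 20 mm diameter, 49 mm tall, loose, standing in the clamp's well at clamp x = -15 mm. Origin: centre of its underside, 5 mm above the table
- vial2: Glass vial with a blue cap, 20 mm diameter, 49 mm tall, loose, standing in the clamp's well at clamp x = 15 mm. Origin: centre of its underside, 5 mm above the table
- vial3: Glass vial with a blue cap, 20 mm diameter, 49 mm tall, loose, standing in the clamp's well at clamp x = 45 mm. Origin: centre of its underside, 5 mm above the table
- amber_bottle: Bystander: amber glass bottle with a yellow cap, 48 mm diameter, 85 mm tall; stands on the side where the stand is not. Origin: centre of its underside
- vial_pack: Bystander: clear clamshell pack with blue vial caps, 92 x 122 x 50 mm, at the far right. Origin: centre of its underside
- cup: Bystander: white plastic cup, 64 mm diameter, 60 mm tall, at the far left. Origin: centre of its underside
Not all that is in view belongs to the job. Of the things that look like the pin, the smaller one is meant.

How it is judged:
By the outcome, as a careful person would: the job done as asked, in the order asked, and still so for the second after the job is handed in, while the arm keeps its last pose, push and grip.
It also fails if it takes over 64 s, if anything falls off the work surface, if the arm or the gripper's body presses on something with over 40 N, if the wrist force passes 120 N, or if a joint passes its speed limit or range.

### The arm

A 6-joint arm with a two-finger parallel gripper is mounted at the origin on the work surface. World frame = base frame: x ahead of the robot, y to its left, z up, the work surface at z = 0. Lengths are in mm, angles in rad, forces in N, time in s.
With the tool pointing down it reaches from about 325 to 775 mm from the base axis. Payload 9.3 kg.
Tool frame: the origin (TCP) lies at the very end of the fingers, on their centre line; the grasp point (between the pads) lies arm.hold_point_z behind it (arm.hold_point_z is the distance from the TCP to the grasp point, in mm); z points along the fingers, y is the line along which they close (so a half turn about z gives the same grasp; the last joint's range is limited). The gripper opens to 85 mm and grips with 20 to 120 N. Pads are 22 mm wide; open, the fingers measure 114 mm over their backs; the gripper's body (76 mm by 85 mm) begins 54 mm behind the grasp point. The pads swing forward as they close: fully open they stand 13 mm farther back than shut.
Start: joints at [-1.461, 0.259, 0.021, 1.334, 0, 1.418], TCP at [142.875, -531.115, 197.979] pointing down, gripper open.
Joint ranges: [-3.04, 3.04], [-0.91, 1.82], [-1.04, 1.36], [-1.92, 1.95], [-1.52, 1.45], [-3.14, 3.14]. Speed limits (rad/s): [2.22, 2.22, 2.79, 3.14, 3.14, 3.14].

### API

Orientations are given as a unit quaternion [w, x, y, z].
In Python, from workcell import arm, move_gripper, imaging, order gives the robot as it stands. Calls block until the motion is done:
- arm.move_to(position, orientation): joint-space move of the TCP to a pose.
- arm.move_straight(position, v=150, ori=None, force_limit=None): straight line of the TCP; ori=None keeps the orientation; v is the mean speed in mm/s. With force_limit (N) it stops when the force on the tool has changed by that much, and returns True; else False.
- arm.move_joints(angles): joint-space move.
- move_gripper(opening, squeeze=None): opening from 0.0 (shut) to 1.0 (fully open); squeeze is the grip in N (None keeps the last); returns when the fingers have stopped.
- arm.hold(seconds).
- arm.ik(position, orientation): joint angles nearest the present ones, or None.
- imaging.camera(name): name is "side" or "top" or "wrist"; returns a dict with "color" (384x512x3 uint8, red, green, blue), "K" (3x3 intrinsics, pixels), "cam_to_world" (4x4, takes a point from camera to world coordinates). Camera axes: x right, y down, z forward; pixel columns grow to the right and rows downward; lengths in mm; the calibration is good to about 2 mm. A picture is of the moment at which its call begins. There is no depth.
A pose or a line that the arm cannot do raises arm.PlanningError and nothing moves.
- order.close_job(): hands the job in; it is judged then, once.
Readings, each from a call of its own:
- arm.get_time(): time.
- arm.get_q(): joint angles.
- arm.get_qvel(): joint speeds.
- arm.get_effort(): joint torques, N m.
- arm.get_tcp_pos(): TCP position.
- arm.get_tcp_rot(): TCP orientation.
- arm.get_force(): force on the tool from outside, world axes, zero at the start.
- arm.get_wrist_torque(): the same for the moment, N m.
- arm.get_grip_width(): opening from 0.0 (shut) to 1.0 (fully open).
- arm.get_finger_force(): force on a finger pad.
Only numpy, scipy, OpenCV 4.12 (cv2) and the standard library are available. Lean on these libraries where they do the work, as an engineer would, in place of code of your own. Each camera call takes 0.05 s, during which the arm holds its last target. There are 200 camera calls.

## Working session

There is one attempt and no reset: what is moved stays moved. The work goes in short steps, each a Python script; the robot and the scene stay as the last script left them, time stands still between calls to the robot, and variables do not carry over. Pictures are saved under pics/ and viewed, at most 10 in all, crops included, and the job is handed in when it is done.

```bash
mkdir -p pics; cat > h.py <<'E'
import numpy as np, cv2
from workcell import arm, move_gripper, imaging, order
def shot(n,f=None):
    c=imaging.camera(n)
    if f: cv2.imwrite('pics/'+f,cv2.cvtColor(c['color'],cv2.COLOR_RGB2BGR))
    return c
def ray(c,u,v,z):
    T=np.array(c['cam_to_world']);d=T[:3,:3]@np.linalg.inv(c['K'])@np.array([u,v,1.]);o=T[:3,3]
    return o+d*(z-o[2])/d[2]
def proj(c,p):
    T=np.linalg.inv(c['cam_to_world']);q=np.array(c['K'])@(T[:3,:3]@np.array(p)+T[:3,3]);return q[:2]/q[2]
E
python3 - <<'E'
from h import *
import pickle
d={n:shot(n) for n in('top','side')}
pickle.dump(d,open('c0.pkl','wb'))
for n in d:
    print(n,d[n]['K'],d[n]['cam_to_world'])
    im=cv2.cvtColor(d[n]['color'],cv2.COLOR_RGB2BGR);cv2.imwrite(f'pics/{n}0.png',cv2.resize(im,(800,600),interpolation=cv2.INTER_CUBIC))
print(arm.hold_point_z,arm.get_tcp_rot(),arm.get_time())
E
```

```text
top [[443.61255632   0.         259.84281366]
 [  0.         443.61255632 191.36292398]
 [  0.           0.           1.        ]] [[ 1.17207383e-02 -9.81787247e-01  1.89621796e-01  3.77061971e+02]
 [-9.99471527e-01 -1.72528570e-02 -2.75500541e-02  1.18793653e+01]
 [ 3.03198095e-02 -1.89198679e-01 -9.81470615e-01  9.77986757e+02]
 [ 0.00000000e+00  0.00000000e+00  0.00000000e+00  1.00000000e+00]]
side [[354.93518104   0.         250.59959237]
 [  0.         354.93518104 196.8248083 ]
 [  0.           0.           1.        ]] [[-6.84364301e-01 -5.55113621e-01  4.72751913e-01  1.79965443e+02]
 [-7.29091134e-01  5.13463895e-01 -4.52527289e-01  3.74436408e+02]
 [ 8.46302312e-03 -6.54372750e-01 -7.56124779e-01  6.76654009e+02]
 [ 0.00000000e+00  0.00000000e+00  0.00000000e+00  1.00000000e+00]]
18.700000000000003 [-5.72238833e-04  9.91379266e-01  1.31022222e-01  2.56594947e-05] 0.1
```

View pics/top0.png

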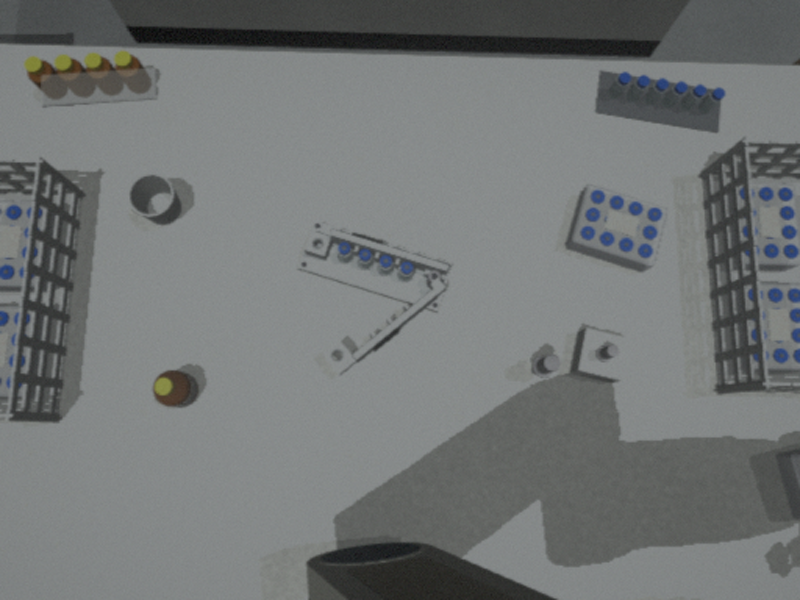

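View pics/side0.png

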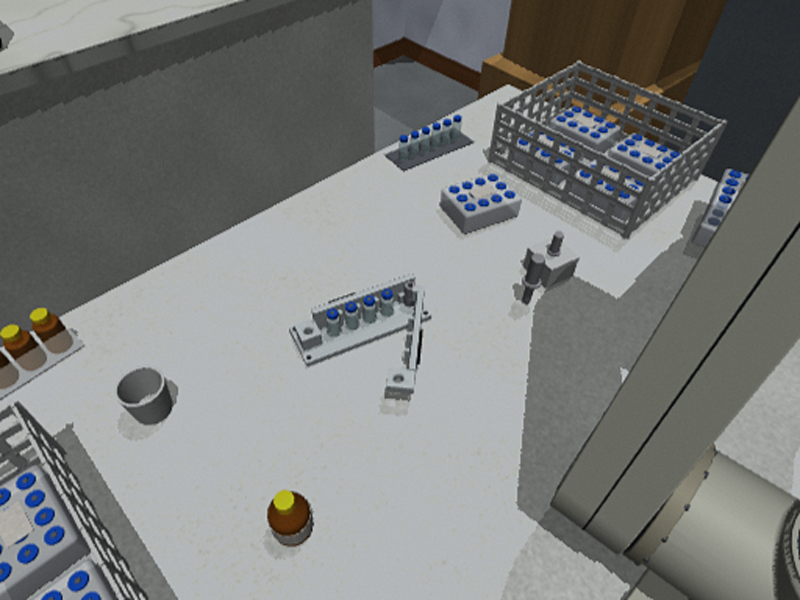

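The top view shows the vial caps at (345,248) to (406,268), the lower hole at (318,243), and the upper hole at (337,355). The hinge is near (436,277). The pin in its stand is at (607,351), with a larger look-alike beside it at (545,363). Those are pixels in the 800x600 copy; the bottle is at (172,388).

```bash
python3 - <<'E'
from h import *
import pickle
d=pickle.load(open('c0.pkl','rb'));c=d['top'];s=1/1.5625
hsv=cv2.cvtColor(c['color'],cv2.COLOR_RGB2HSV)
m=cv2.inRange(hsv,(105,120,50),(130,255,255))
n,l,st,ce=cv2.connectedComponentsWithStats(m)
P=[]
for i in range(1,n):
    u,v=ce[i]
    if 205<u<275 and 150<v<180: P.append(ray(c,u,v,53)); print(ce[i],st[i,4],P[-1])
P=np.array(P); P=P[np.argsort(P[:,1])]
ax=P[-1]-P[0]; th=np.arctan2(ax[1],ax[0]); print('len',np.hypot(*ax[:2]),'th',th)
o=P.mean(0)[:2]; R=np.array([[np.cos(th),-np.sin(th)],[np.sin(th),np.cos(th)]])
H=o+R@[-85,0]
print('clamp',o,'hinge',H,'lower',o+R@[85,0], ray(c,318*s,243*s,34)[:2])
U=ray(c,337*s,355*s,49)[:2]; v=R.T@(U-H); print('upper',U,np.hypot(*v),'jaw',np.arctan2(v[1],v[0]))
for z in(78,85):print('pin',ray(c,607*s,351*s,z)[:2])
sc=d['side'];print('pin side proj',proj(sc,[*ray(c,607*s,351*s,85)[:2],85])/s)
print('decoy',ray(c,545*s,363*s,90)[:2])
E
```

```text
[220.16666667 158.54166667] 24 [626.10532334  72.05681486  53.        ]
[233.25       162.45833333] 24 [617.977741    43.78217996  53.        ]
[246.73913043 166.65217391] 23 [609.26780924  14.67190878  53.        ]
[259.73076923 170.73076923] 26 [600.80693135 -13.31672767  53.        ]
len 89.04296940785864 th 1.2827136636607437
clamp [613.53945124  29.29854398] hinge [589.38972517 -52.19863837] lower [637.6891773  110.79572633] [637.3403008  109.91517231]
upper [478.4760976   77.44003306] 170.61072038081775 jaw 0.9957955986041647
pin [ 485.925268   -278.73252835]
pin [ 485.07854101 -276.47218036]
pin side proj [554.75081463 234.67446621]
decoy [ 467.68656892 -193.43843853]
```

```bash
cat >> h.py <<'E'
th=1.2827; O=np.array([613.54,29.30])
def rot(a): return np.array([[np.cos(a),-np.sin(a)],[np.sin(a),np.cos(a)]])
Hg=O+rot(th)@[-85,0]
def q(yaw): return [0,np.cos(yaw/2),np.sin(yaw/2),0]   # tool down, tool x at yaw
def jawp(j,x,y): return Hg+rot(th+j)@[x,y]
def jyaw(j): return th+j-np.pi/2
E
python3 - <<'E'
from h import *
move_gripper(0.0,30)
j=.996
p=jawp(j,130,62)
arm.move_to([*p,150],q(jyaw(j)))
arm.move_straight([*p,24],v=200)
hit=False
for j in [.996,.8,.6,.4,.2,.08]:
    hit=arm.move_straight([*jawp(j,130,34),24],v=80,ori=q(jyaw(j)),force_limit=15)
    print(j,hit,arm.get_tcp_pos(),arm.get_force())
    if hit: break
if not hit:
    hit=arm.move_straight([*jawp(-.06,130,34),24],v=30,ori=q(jyaw(0)),force_limit=15)
v=rot(th).T@(arm.get_tcp_pos()[:2]-Hg);print(hit,v,arm.get_force(),arm.get_time())
E
```

```text
0.996 False [479.18399077  24.90458061  23.96779756] [-0.29060608 -0.47138235 -0.08373477]
0.8 False [495.59421258  44.3986437   23.83949103] [-0.0209205   0.55547817 -0.22580618]
0.6 False [516.55117544  60.79376949  23.867603  ] [-0.78105828 -0.10380678  0.14071561]
0.4 False [540.34394845  72.87924549  23.82444852] [-0.64059758  0.16574519 -0.85343541]Traceback (most recent call last):
  File "<stdin>", line 9, in <module>
workcell.PlanningError: the arm cannot follow that straight line within its joint ranges
```

```bash
python3 - <<'E'
from h import *
np.set_printoptions(precision=2,suppress=True)
print(arm.get_q())
for j in(.4,.2,0):
  for dy in(0,.3,.6,1.57,-1.57,3.14):
    print(j,dy,arm.ik([*jawp(j,130,34),24],q(jyaw(j)+dy)))
shot('side','s1.png')
E
```

```text
[-0.02  0.36 -0.3   0.91 -0.    3.01]
0.4 0 [-0.02  0.36 -0.3   0.91  0.    3.01]
0.4 0.3 [-0.02  0.36 -0.3   0.91  0.    2.71]
0.4 0.6 [-0.02  0.36 -0.3   0.91  0.    2.41]
0.4 1.57 [-0.02  0.36 -0.3   0.91  0.    1.44]
0.4 -1.57 [-0.02  0.36 -0.3   0.91  0.   -1.7 ]
0.4 3.14 [-0.02  0.36 -0.3   0.91  0.   -0.13]
0.2 0 [-0.01  0.4  -0.23  0.94  0.   -3.06]
0.2 0.3 [-0.01  0.4  -0.23  0.94  0.    2.92]
0.2 0.6 [-0.01  0.4  -0.23  0.94  0.    2.62]
0.2 1.57 [-0.01  0.4  -0.23  0.94  0.    1.65]
0.2 -1.57 [-0.01  0.4  -0.23  0.94  0.   -1.49]
0.2 3.14 [-0.01  0.4  -0.23  0.94  0.    0.08]
0 0 [-0.    0.44 -0.17  0.97  0.   -2.86]
0 0.3 [-0.    0.44 -0.17  0.97  0.    3.13]
0 0.6 [-0.    0.44 -0.17  0.97  0.    2.83]
0 1.57 [-0.    0.44 -0.17  0.97  0.    1.86]
0 -1.57 [-0.    0.44 -0.17  0.97  0.   -1.29]
0 3.14 [-0.    0.44 -0.17  0.97  0.    0.29]
```

View pics/s1.png

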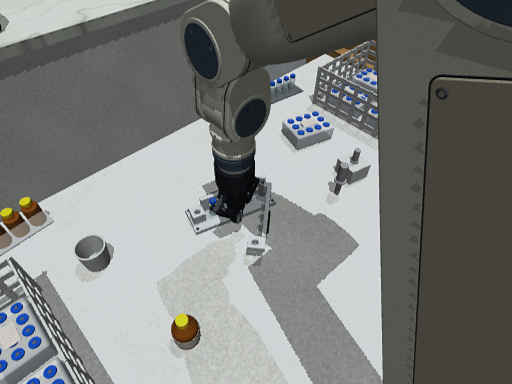

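The side view shows the gripper at (232,212), on the inner side of the jaw. The jaw still looks open, running from (265,188) to (257,244), so I'll check how the two line up.

```bash
python3 - <<'E'
from h import *
c=imaging.camera('side');t=imaging.camera('top')
print('tcp',arm.get_tcp_pos(),proj(c,arm.get_tcp_pos()),proj(t,arm.get_tcp_pos()))
for n,p in dict(hinge=[*Hg,49],lug0=[*jawp(.996,170,0),49],lug4=[*jawp(.4,170,0),49],lug2=[*jawp(.2,170,0),49]).items(): print(n,proj(c,p),proj(t,p))
a=cv2.resize(c['color'][150:270,160:310],(750,600),interpolation=2)
b=cv2.resize(t['color'][120:250,170:320],(750,650))
cv2.imwrite('pics/c2.png',cv2.resize(np.hstack([cv2.resize(a,(400,320)),cv2.resize(b,(369,320))]),(769,320))[...,::-1])
E
```

```text
tcp [540.4243515   72.90744653  23.98030052] [236.24595559 228.83086534] [219.41227339 200.11768234]
hinge [261.12878197 182.14535287] [277.68604278 176.66968852]
lug0 [253.92594931 240.3633092 ] [215.91668079 227.02648156]
lug4 [211.87938923 225.03703408] [198.52095083 183.91828971]
lug2 [202.10886232 216.11729234] [198.93200678 168.43707152]
```

View pics/c2.png

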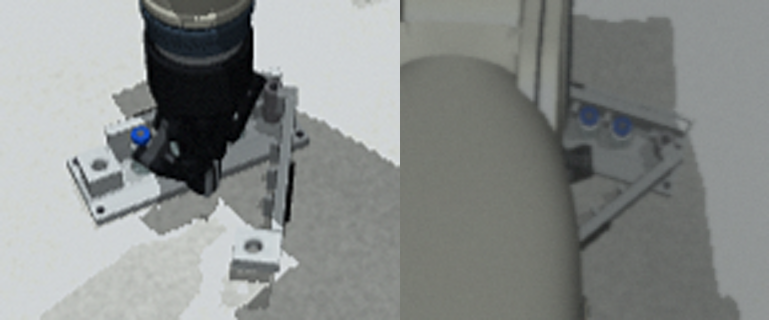

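The gripper sits inside the jaw's swing and the jaw hasn't moved: its lug is still at about (255,241) in the side view. The fingers look splayed in the crop, so I'll check the gripper state.

```bash
python3 - <<'E'
from h import *
np.set_printoptions(precision=2,suppress=True)
print(arm.get_grip_width(),arm.get_finger_force(),arm.get_time(),arm.get_tcp_rot(),arm.get_force())
c=shot('side')
for z in(24,37,50,60):print(z,proj(c,[*arm.get_tcp_pos()[:2],z]))
w=shot('wrist','w1.png');T=w['cam_to_world'];print(T)
E
```

```text
0.00104535794714659 0.0 5.975 [ 0.    1.    0.06 -0.  ] [0.33 0.8  0.24]
24 [236.19 228.8 ]
37 [236.06 225.38]
50 [235.93 221.87]
60 [235.82 219.11]
[[  0.11  -0.96  -0.27 608.65]
 [ -0.99  -0.11  -0.03  81.04]
 [  0.     0.27  -0.96 200.5 ]
 [  0.     0.     0.     1.  ]]
```

View pics/w1.png

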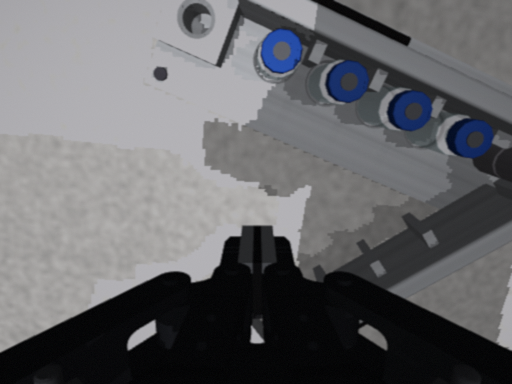

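The wrist view shows closed fingertips at (257,235). The jaw bar passes to the lower right, through about (420,235), and the vials stand at the top. I'll test whether the TCP reading agrees with the wrist and side views.

```bash
python3 - <<'E'
from h import *
np.set_printoptions(precision=1,suppress=True)
w=shot('wrist');c=shot('side');p=arm.get_tcp_pos()
for z in(10,24,37,50):print(z,proj(w,[*p[:2],z]),proj(c,[*p[:2],z]))
for n,x in dict(low=[*(O+rot(th)@[85,0]),34],v0=[*(O+rot(th)@[45,0]),54],v3=[*(O+rot(th)@[-45,0]),54],bar8=[*jawp(.996,80,17),52],bar4=[*jawp(.996,40,17),52]).items():print(n,proj(w,x))
# closed fingertip in side view
g=c['color'][150:260,190:300].astype(int).max(2)
ys,xs=np.where(g<45); print('dark lowest',[(xs[ys==y].min()+190,xs[ys==y].max()+190,y+150) for y in sorted(set(ys))[-25::3]])
E
```

```text
10 [257.1 209.8] [236.2 232.3]
24 [257.1 218.5] [236.1 228.7]
37 [257.1 227.7] [235.9 225.3]
50 [257.2 238.3] [235.8 221.8]
low [197.1  14. ]
v0 [282.9  46.4]
v3 [475.5 134.6]
bar8 [406.5 286.5]
bar4 [482.1 244.6]
dark lowest [(np.int64(210), np.int64(243), np.int64(208)), (np.int64(216), np.int64(269), np.int64(211)), (np.int64(218), np.int64(269), np.int64(214)), (np.int64(227), np.int64(269), np.int64(217)), (np.int64(231), np.int64(269), np.int64(220)), (np.int64(267), np.int64(268), np.int64(223)), (np.int64(267), np.int64(268), np.int64(226)), (np.int64(197), np.int64(268), np.int64(229)), (np.int64(267), np.int64(267), np.int64(232))]
```

Both views put the real fingertips at z of about 50, while the TCP reads 24. That explains passing over the jaw without touching it. The table is clear below, so I'll measure the offset by touch.

```bash
python3 - <<'E'
from h import *
p=arm.get_tcp_pos()
print(arm.move_straight([*p[:2],-32],v=25,force_limit=5),arm.get_tcp_pos(),arm.get_force(),arm.get_time())
E
```

```text
False [540.89469755  73.05526217 -31.90418554] [-0.38294361  0.10971735  0.22145874] 8.5667
```

```bash
python3 - <<'E'
from h import *
p=arm.get_tcp_pos()
print(arm.move_straight([*p[:2],-75],v=20,force_limit=5),arm.get_tcp_pos(),arm.get_force(),arm.get_time())
c=shot('side')
g=c['color'][150:260,190:300].astype(int).max(2)
ys,xs=np.where(g<45); print([(xs[ys==y].min()+190,xs[ys==y].max()+190,y+150) for y in sorted(set(ys))[-25::3]])
for z in(0,20,40):print(z,proj(c,[*p[:2],z]))
E
```

```text
True [540.92554058  73.06458389 -33.22010072] [-0.24555164  0.60676417  6.56028138] 9.0167
[(np.int64(220), np.int64(269), np.int64(213)), (np.int64(220), np.int64(269), np.int64(216)), (np.int64(223), np.int64(269), np.int64(219)), (np.int64(222), np.int64(268), np.int64(222)), (np.int64(212), np.int64(268), np.int64(225)), (np.int64(219), np.int64(268), np.int64(228)), (np.int64(219), np.int64(267), np.int64(231)), (np.int64(230), np.int64(240), np.int64(234)), (np.int64(235), np.int64(236), np.int64(237))]
0 [236.29232389 234.83908397]
20 [236.09782465 229.77349836]
40 [235.89586396 224.513585  ]
```

The table contact came at TCP z = -33, so the real fingertips are 33 mm above the reported TCP. I'll apply that offset and turn the tool half a turn to stay clear of the last joint's limit.

```bash
cat >> h.py <<'E'
D=33.
def P(xy,z): return [xy[0],xy[1],z-D]   # z = real fingertip height
E
python3 - <<'E'
from h import *
Y=lambda j:q(jyaw(j)+np.pi)
p=arm.get_tcp_pos()
arm.move_straight(P(p[:2],110),v=250)
j=.996
p=jawp(j,130,62)
arm.move_to(P(p,110),Y(j))
arm.move_straight(P(p,26),v=200)
hit=False
for j in [.996,.8,.6,.4,.2,.08]:
    hit=arm.move_straight(P(jawp(j,130,34),26),v=80,ori=Y(j),force_limit=15)
    print(j,hit,arm.get_force())
    if hit: break
if not hit:
    hit=arm.move_straight(P(jawp(-.06,130,34),26),v=30,ori=Y(0),force_limit=15)
v=rot(th).T@(arm.get_tcp_pos()[:2]-Hg);print(hit,v,arm.get_force(),arm.get_time())
E
```

```text
0.996 False [-0.48204093  0.26460062  0.82895892]
0.8 False [-0.57613381 -0.62406261 -0.67167537]
0.6 False [ 0.06896056 -0.0865076  -0.46142182]
0.4 False [ 0.7147548  -0.3884612   0.67727702]
0.2 False [ 0.55038036 -0.22790537  0.82952177]
0.08 False [-0.6953305  -0.5437368  -1.00613385]
True [128.02485696  40.13442222] [-0.52932967 -0.64475292  0.42155803] 16.6167
```

```bash
python3 - <<'E'
from h import *
c=shot('side');w=shot('wrist')
a=cv2.resize(c['color'][150:270,150:310],(512,384),interpolation=2)
cv2.imwrite('pics/c3.png',np.hstack([cv2.resize(a,(400,300)),cv2.resize(w['color'],(400,300))])[...,::-1])
E
```

```text
(no output)
```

View pics/c3.png

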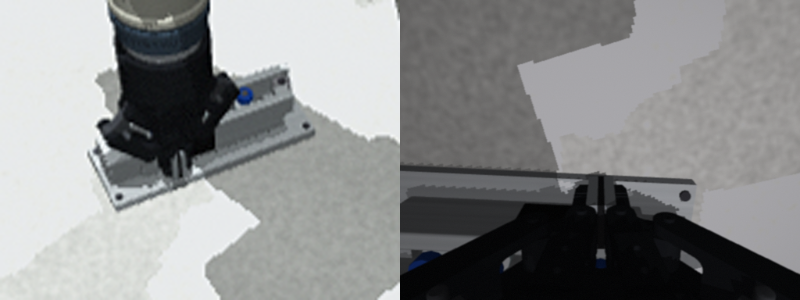

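Both views show the jaw roughly parallel to the base. I'll push on gently to confirm it is against its stop.

```bash
python3 - <<'E'
from h import *
for f in (15,20):
    hit=arm.move_straight(P(jawp(0,128,28),26),v=25,force_limit=f)
    v=rot(th).T@(arm.get_tcp_pos()[:2]-Hg);print(hit,v,arm.get_force(),arm.get_time())
    arm.hold(.2);print(arm.get_force())
E
```

```text
True [127.83947575  40.44144855] [-0.38298484  0.41236471  0.08414247] 16.9833
[ 0.81673576  0.61555377 -0.21149118]
True [127.60963734  40.89943107] [-0.58838507 -0.12491921  0.50916249] 17.4917
[-0.59042346  1.16965157  1.43664103]
```

```bash
python3 - <<'E'
from h import *
import pickle
arm.move_straight(P(jawp(0,128,55),26),v=150)
arm.move_straight(P(jawp(0,128,55),130),v=250)
move_gripper(0.8)
arm.move_to(P([485.2,-277],170),q(np.pi/2))
t=shot('top');w=shot('wrist');pickle.dump((t,w),open('c4.pkl','wb'))
a=cv2.resize(t['color'][130:210,180:300],(450,300),interpolation=2)
cv2.imwrite('pics/c4.png',np.hstack([a,cv2.resize(w['color'],(350,300))])[...,::-1])
np.set_printoptions(precision=1,suppress=True)
for n,x in dict(low=[*(O+rot(th)@[85,0]),49],jawend=[*jawp(0,185,22),49]).items():print(n,proj(t,x))
print(proj(w,[485.2,-277,85]),proj(w,[485.2,-277,49]),arm.get_time())
E
```

```text
low [202.5 153.5]
jawend [192.6 160.9]
[255.  192.2] [255.3 179.2] 20.6667
```

View pics/c4.png

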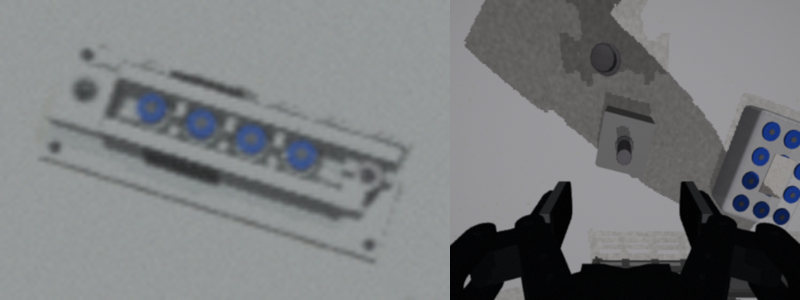

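The top view shows the jaw shut, with the upper hole at (202.4,154.0) against the (202.5,153.5) I predicted. All four vials are standing. In the wrist view the pin's head top is near (256,200), against a prediction of (255,192), so I'll refine that.

```bash
python3 - <<'E'
from h import *
import pickle
t,w=pickle.load(open('c4.pkl','rb'));c=pickle.load(open('c0.pkl','rb'))['top']
a=cv2.resize(w['color'][150:225,215:290],(400,400),interpolation=0)
b=cv2.resize(c['color'][200:250,360:410],(400,400),interpolation=0)
cv2.imwrite('pics/c5.png',np.clip(np.hstack([a,b])[...,::-1].astype(float)*1.5,0,255))
E
```

```text
[ WARN:0@0.281] global loadsave.cpp:1063 imwrite_ Unsupported depth image for selected encoder is fallbacked to CV_8U.
```

View pics/c5.png

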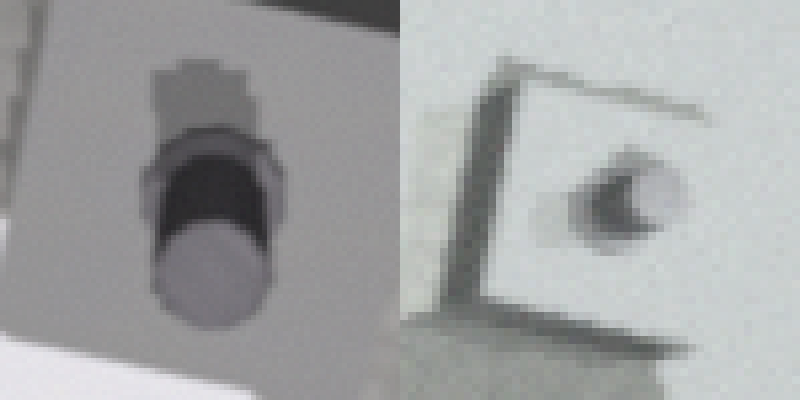

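The wrist view has the head-top centre at (254.3,200.5), and the first top view has it at (392.3,223.6).

```bash
python3 - <<'E'
from h import *
import pickle
t,w=pickle.load(open('c4.pkl','rb'))
print(ray(w,254.3,200.5,85),ray(t,392.3,223.6,85))
a=ray(w,254.3,200.5,85)[:2];b=ray(t,392.3,223.6,85)[:2];p=(a+b)/2
print(p,arm.get_tcp_pos(),arm.get_grip_width())
arm.move_straight(P(p,100),v=200)
w=shot('wrist');print(proj(w,[*p,85]))
hit=arm.move_straight(P(p,57),v=60,force_limit=8);print(hit,arm.get_tcp_pos(),arm.get_force())
E
```

```text
[ 484.69838786 -283.04101385   85.        ] [ 487.33132501 -284.43494989   85.        ]
[ 486.01485644 -283.73798187] [ 485.71192011 -275.93372339  136.90181432] 0.7991718316236988
[254.53530978 231.31122121]
False [ 486.17833827 -283.86755529   24.16592652] [-0.1480814  -0.2746975  -0.28675232]
```

```bash
python3 - <<'E'
from h import *
move_gripper(0.0,50)
print(arm.get_grip_width(),arm.get_finger_force(),arm.get_force())
p=arm.get_tcp_pos()
arm.move_straight([p[0],p[1],p[2]+70],v=120)
print(arm.get_grip_width(),arm.get_finger_force(),arm.get_force(),arm.get_time())
arm.move_to(P(O+rot(th)@[85,0],140),q(np.pi/2+.3))
s=shot('side');w=shot('wrist');x=arm.get_tcp_pos();print(arm.get_time(),x)
c=proj(s,[x[0],x[1],60]);print(c)
u,v=c.astype(int)
a=cv2.resize(s['color'][max(v-75,0):v+45,u-60:u+60],(400,400),interpolation=2)
cv2.imwrite('pics/c6.png',np.hstack([a,cv2.resize(w['color'],(400,400))])[...,::-1])
print(max(v-75,0),u-60)
E
```

```text
0.1662014727731532 48.67567777633667 [-1.06974815  1.08120782  3.6430281 ]
0.1677556128997594 48.69843363761902 [ 0.6627067   0.29686289 -0.58693425] 23.35
25.0083 [637.75199974 109.40690897 106.98614585]
[195.19779035 202.71295418]
127 135
```

View pics/c6.png

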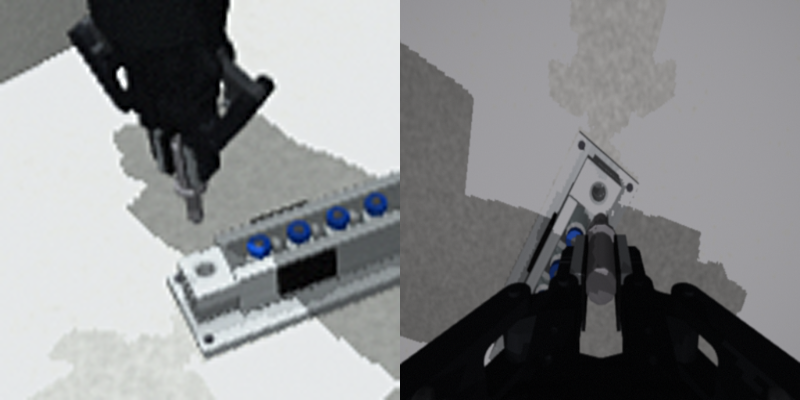

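The pin is held, and both views show its tip above the clamp. In side pixels the tip is at about (193.5,192.5) and the hole at (196.8,207.4). In wrist pixels the hole is at about (253.4,183.4).

```bash
python3 - <<'E'
from h import *
np.set_printoptions(precision=1,suppress=True)
s=shot('side');w=shot('wrist');x=arm.get_tcp_pos()
L=O+rot(th)@[85,0]
print('hole pred',L,'wrist',ray(w,253.4,183.4,49),'side',ray(s,196.8,207.4,49))
print('hole px pred',proj(w,[*L,49]),proj(s,[*L,49]))
print('tip side',ray(s,193.5,192.7,x[2]+D-46),'tip px pred',proj(s,[x[0],x[1],x[2]+D-46]),proj(w,[x[0],x[1],x[2]+D-46]))
g=w['color'].max(2)[185:300:4,256-28:256+30:4]; print(g)
E
```

```text
hole pred [637.7 110.8] wrist [635.2 112.3  49. ] side [632.3 110.5  49. ]
hole px pred [256.1 186.3] [195.3 206.1]
tip side [637.8 109.4  94.1] tip px pred [193.4 192.8] [255.5 209.2]
[[162 161 161 162 110  55  51  60  82 128 161 162 162 127 105]
 [161 162 162 162 124  48  60  69  63 140 162 162 151 105 159]
 [125 162 162 162 158 129 104 103 135 160 161 162 104 151 162]
 [ 74  80 156 162 161 161 156 159 162 162 163 115 107 105 155]
 [ 75  70  96 146 162 161 161 162 162 155 111 110 104 106 107]
 [ 73  69  70 114 141 158 118  51  79 154 105 155 105 107 108]
 [ 72  67  64  74 137  62  46  40  40  32 107 105 106 108 103]
 [ 90  67  63  68  74  46  37  38  36  32 103 107 107 108 105]
 [123 124  63  62  43 102 110 112 110 104  41  93 108 101 103]
 [ 46  72 106  56 102 105 102 103 104 105 102  87  98 102 103]
 [ 85  42  64  34  58  41  44  44  43  44  89 100  29  63  64]
 [ 48  48  30  17  36  33  45  43  44  39  33  94   5  47  49]
 [ 47  48  17   8  30  40  45  45  43  39  34  35   5  47  49]
 [ 49  48   9   9  31  37  44  45  44  39  34  28   7  45  48]
 [ 48  48   6  12  31  46  43  44
[... 212 characters left out ...]
0  43]
 [ 46  29   3  28  33  48  75  75  88  50  36  32   6   4  36]
 [ 54  16   4  31  44  62  73 100 112 110  56  34  10   5  36]
 [ 63  24  10  41  58  59  58  58  55  60  59  58  18   9  63]
 [ 35  20   5  59  59  58  60  58  58  58  59  59  36  10  60]
 [ 16  14   5  61  59  59  59  58  57  57  56  60  37  12  30]
 [  7   8   8  60  62  59  59  59  59  58  58  56  35  10   6]
 [  5   9   6  56  77  65  62  81  79  74  60  56  21  10   7]
 [  4   7   8  74  77  79  81  79  78  77  76  77   3  10   5]
 [  6   8   9  91  98  77  78  79  76  75  87 106  11   9   5]
 [  6  10   5  99 103 106 100  98 102 105  98  99  18   9   6]
 [  4   8   7  99 102 101 103 102 102  99 101 102  29   8   4]]
```

```bash
python3 - <<'E'
from h import *
np.set_printoptions(precision=1,suppress=True)
for n,c0 in(('wrist',(253,184)),('side',(196,207))):
    c=shot(n);r=14 if n=='wrist' else 8
    g=c['color'].max(2);u,v=c0;sub=g[v-r:v+r+1,u-r:u+r+1]
    m=(sub<(115 if n=='wrist' else np.median(sub)*.75)).astype(np.uint8)
    k,l,st,ce=cv2.connectedComponentsWithStats(m)
    if n=='side':print(sub)
    for i in range(1,k):
        if st[i,4]>8: a=ce[i]+[u-r,v-r];b=st[i,:2]+st[i,2:4]/2-.5+[u-r,v-r];print(n,a,b,st[i],ray(c,*a,49)[:2],ray(c,*b,49)[:2])
print(arm.get_tcp_pos())
E
```

```text
wrist [253.3 184.2] [253.5 184. ] [  5   5  20  19 296] [635.3 111.8] [635.4 112. ]
[[155 154 155 155 159 156 151 154 154 153 154 118 140 222 160 133 111]
 [148 151 159 162 161 156 152 153 155 153 154 135 104 172 135  99  88]
 [141 152 162 166 160 153 148 152 148 179 215 218 212 125 113  88  87]
 [221 157 157 160 150 178 182 146 211 226 232 233 237 171 117 112 108]
 [235 222 170 177 210 222 226 215 232 232 231 231 232 228 127 114 120]
 [232 224 220 222 231 230 229 232 233 230 229 231 231 236 170 119 125]
 [215 228 233 231 230 224 222 199 204 196 205 219 230 233 227 127 116]
 [178 232 233 232 226 209 181 139 141 139 125 198 224 232 237 170 115]
 [168 186 234 234 223 177 117 109 119 121  96 162 219 230 233 226 121]
 [167 108 235 236 234 183  94 108 119 119 106 171 228 231 231 236 149]
 [117  88 182 219 219 226 146 124 118 142 171 221 233 231 230 232 221]
 [ 74  77  99 204 209 217 219 210 212 217 226 233 232 232 230 233 238]
 [106  91 127 167 228 230 232 230 230 231 232 231 232 233 234 236 240]
 [210 149 111  98 236 235 230 229 229 232 233 234 235 237 240 212 191]
 [233 195  89 126 180 235 234 232 233 236 236 238 211 209 177 141 127]
 [231 231  98 106  99 219 237 237 239 227 210 177 141 141 116 113 117]
 [228 238 153  83 126 182 242 211 164 157 127 115 116 115 116 119 122]]
side [202.6 201.8] [201.5 203. ] [11  0  6  9 25] [636.5  90.6] [635.4  94.6]
side [196.  207.5] [196.  207.5] [ 6  7  5  4 18] [633.3 112. ] [633.3 112. ]
side [189.9 211.7] [190.  211.5] [ 0  9  5  8 18] [632.9 129.6] [633.2 129. ]
side [201.7 214.4] [201. 214.] [10 14  7  3 14] [608.9 114.7] [610.8 115.3]
[637.8 110.  107.1]
```

```bash
cat > ins.py <<'E'
from h import *
import sys
np.set_printoptions(precision=1,suppress=True)
c=np.array([635.3,111.7])
arm.move_straight(P(c,100),v=100)
offs=[(0,0)]+[(r*np.cos(a),r*np.sin(a)) for r in(1.5,3) for a in np.arange(0,6.28,1.05)]
for o in offs:
    e=c+o
    arm.move_straight(P(e,100),v=60)
    hit=arm.move_straight(P(e,78),v=50,force_limit=8)
    z=arm.get_tcp_pos()[2]+D-46; print(np.array(o),hit,z,arm.get_force(),arm.get_time())
    if not hit: break
    if z<44: break
print(arm.get_grip_width(),arm.get_tcp_pos())
E
python3 ins.py
```

```text
[0 0] False 31.741156406429795 [-0.4  0.  -0.7] 26.6
0.16737576169462143 [635.2 111.7  44.7]
```

```bash
python3 - <<'E'
from h import *
np.set_printoptions(precision=1,suppress=True)
c=arm.get_tcp_pos()[:2]
hit=arm.move_straight(P(c,56),v=35,force_limit=12)
print(hit,arm.get_tcp_pos()[2]+D-46,arm.get_force(),arm.get_wrist_torque(),arm.get_time())
E
```

```text
True 15.18437783994068 [-2.1  0.   7.5] [-0.   0.2  0. ] 27.1083
```

```bash
python3 - <<'E'
from h import *
np.set_printoptions(precision=1,suppress=True)
move_gripper(0.4); c=arm.get_tcp_pos()[:2]
arm.move_straight(P(c,135),v=120)
print(arm.get_force())
move_gripper(1.0)
g=O+rot(th)@[20,0]
arm.move_to(P(g,150),q(th))
s=shot('side');t=shot('top');w=shot('wrist');print(arm.get_time())
pc=proj(s,[*c,60]).astype(int)
a=cv2.resize(s['color'][pc[1]-50:pc[1]+50,pc[0]-40:pc[0]+90],(400,308),interpolation=2)
cv2.imwrite('pics/c7.png',np.hstack([a,cv2.resize(w['color'],(400,308))])[...,::-1])
E
```

```text
[ 0.3  0.6 -0.5]
29.4583
```

View pics/c7.png

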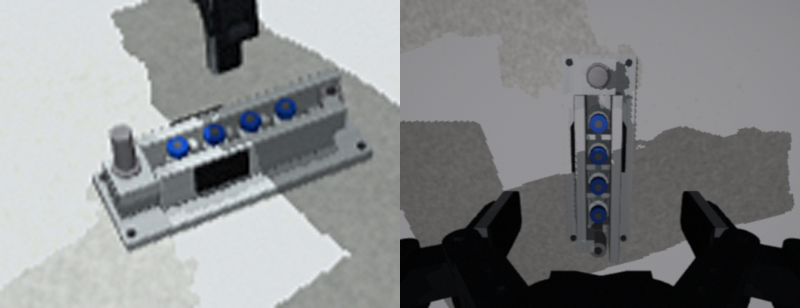

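The pin is seated with its collar on the lug, all four vials are standing, and the gripper lines up with the clamp. The insertion and the jaw contact both showed the clamp about 2.5 mm further to its +y, so I'll shift the squeeze by that much.

```bash
python3 - <<'E'
from h import *
np.set_printoptions(precision=1,suppress=True)
g=O+rot(th)@[20,2.6]
arm.move_straight(P(g,70),v=150)
hit=arm.move_straight(P(g,15),v=60,force_limit=8)
print(hit,arm.get_tcp_pos()[2]+D,arm.get_force())
if not hit:
    move_gripper(0.0,60); arm.hold(.5)
    print(arm.get_grip_width(),arm.get_finger_force(),arm.get_force(),rot(th).T@arm.get_force()[:2],arm.get_time())
E
```

```text
False 15.348769546009844 [0.1 1.3 0.1]
0.5948247872420969 66.34164333343506 [-1.4 -0.2  5.3] [-0.6  1.3] 32.125
```

```bash
python3 - <<'E'
from h import *
print(arm.get_finger_force(),arm.get_grip_width())
print(order.close_job())
E
```

```text
66.34164333343506 0.5948247872420969
the job is handed in; nothing more can be done
None
```

I shut the jaw, seated the locking pin with its collar on the lug and let go of it, then handed the job in with the gripper still squeezing the two pads at about 66 N, at roughly 32 of the 64 s; the last picture, taken before that final squeeze, showed all four vials standing.

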